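# Set the mirror carriage with a gauge block and lock it

### The job

Set the mirror carriage to its working distance on the optical rail: push the bare steel setting block along the platen into the gap between the fixed stop and the carriage until it lies flat against the rail's front, push the carriage up so that the block is snug and square between the two stop faces, and last swing the orange lever round to its locked end and leave everything so. Push only, never lift or tip the block; keep off the mirror and the lens, and leave the other loose things where they lie.

Things in the scene. Friction and masses are not known exactly. Their poses are not given: they have to be found in the camera images.
- rail_bench: optical rail fixed on the platen, carrying the fixed stop. Origin on the platen surface; y runs along the rail towards the fixed stop, x across the rail and away from its working front, z up. The aluminium rail covers x -15 to +25 mm, y -100 to +90 mm, 12 mm high; its front face is the plane x = -15 mm
- fixed_face (a point): point on the fixed stop's face, rail frame x -32.5, y +70, z 4.5 mm. The dark steel fixed stop covers rail x -57 to +21 mm, y +70 to +90 mm, 25 mm high; its face looks to the rail's -y
- seat (a point): where the setting block's underside centre belongs: rail frame x -32.5, y +55, z 0 mm. The block then touches the rail's front face and the fixed stop's face. The black front panel of the dark box, between robot and platen, counts as raised: it still shows in pictures but does not block the arm. A blue sphere on a stand hangs 0.29 to 0.45 m above the platen near x 0.63, y 0.02: swing past it folded
- stop_carriage (a joint): position (m) of the carriage sliding along the rail, growing towards the fixed stop: 0 = 85 mm between the two stop faces, 0.055 = 30 mm (snug on the block), range 0 to 0.070. Stays where left; about 3 N to slide. Its stop face lies at rail y = -15 mm + value. Its saddle on the rail: 75 mm long behind that face, rail x -18 to +28, z 12.5 to 20.5 mm; it carries mirror and lever
- foot_push (a point): middle of the rear face of the carriage's foot, 12 mm above the platen: push here towards +y of the rail to slide the carriage. The dark steel foot reaches out in front of the rail: rail x -58 to -16 mm (this point at -40), 12 mm thick from the stop face back to this face, z 2 to 24 mm
- lock_lever (a joint): angle (rad) of the orange lever on the carriage about its vertical pivot: 0 = open, 1.22 = locked, end of travel; growing is clockwise from above. In the rail's frame it points from the pivot along (-cos u, -sin u), u = 0.873 - angle. Pivot: rail x -5 mm, 63 mm behind the carriage's stop face. Stays where left; about 1 N at its end moves it
- lever_end (a point): on the middle line of the orange lever, 50 mm from the pivot, 38.5 mm above the platen. From 40 to 55 mm from the pivot it is a round bar of 12 mm diameter; nearer the pivot it is 8 mm thick and dips to 28 mm above the platen
- carriage_mirror: black mirror mount with a round mirror, 42 x 36 x 36 mm, fixed on the carriage saddle, top 57 mm above the platen: not to be touched. Origin in the middle of its underside, rail x +8 mm
- lens_cell: black round lens cell, 26 mm diameter, on the fixed stop, top 51 mm above the platen: not to be touched. Origin in the middle of its foot, 25 mm above the platen, rail x +8 mm
- setting_block: loose bare steel gauge block lying flat on the platen, 35 mm along its x, 30 mm along its y, 9 mm high, about 75 g. Origin in the middle of its underside. Its 30 mm side goes between the stop faces, its x across the rail (either way round)
- small_gauge: loose small steel gauge block, 9 x 35 x 12 mm, left of the fixed stop: a bystander. Origin in the middle of its underside
- tweezers: loose black tweezers, 13 x 128 x 9 mm, near the platen's front edge: a bystander. Origin in the middle of the underside
- puck: loose round black detector puck with a short connector, 43 x 58 x 16 mm: a bystander. Origin in the middle of the underside
Mind the look-alikes: they are no part of the job. Of the things that look like the setting_block, the larger one is meant.

How it is judged:
On the way, in this order (a step that is already met when the one before it is completed fails the run):
1. the setting block lies in the open gap, against the rail's front to within 4 mm (x of setting_block in the frame of rail_bench above -0.0365 m and y of setting_block in the frame of rail_bench between 0 and 0.058 m and value of joint stop_carriage below 0.053 m and value of joint lock_lever below 0.6 rad), for 0.1 s.
2. the carriage is up against the block, the lever still open (value of joint stop_carriage above 0.053 m and value of joint lock_lever below 0.6 rad), for 0.2 s.
3. the lever is swung to its locked end (value of joint lock_lever above 1.08 rad), for 0.2 s.
At the end, for the whole second after the job is handed in: the setting block lies flat and at rest, square within 0.06 rad, within 3 mm of the rail's front and 2 mm of the fixed stop; the carriage is up to it (joint within 2 mm of 0.055) and the lever stands at its locked end (over 1.08 rad) (x of setting_block in the frame of rail_bench between -0.0355 and -0.0305 m and y of setting_block in the frame of rail_bench between 0.053 and 0.057 m and angle between the y axis of setting_block and the y axis of rail_bench, either way round below 0.06 rad and angle between setting_block's own z axis and vertical below 0.05 rad and value of joint stop_carriage between 0.053 and 0.057 m and value of joint lock_lever above 1.08 rad and linear speed of setting_block below 0.01 m/s); the robot touches nothing.
It fails at once if the setting block was lifted or tipped (height (world z) of setting_block above 0.006 m or angle between setting_block's own z axis and vertical above 0.25 rad).
It fails at once if the mirror or the lens was touched (contact force between any of carriage_mirror, lens_cell and anything else above 0.5 N).
It fails at once if another loose thing was moved by more than 12 mm (distance of any of small_gauge, tweezers, puck from where it was at the start of the episode above 0.012 m).
It also fails if it takes over 72 s, if anything falls off the work surface, if the arm or the gripper's body presses on something with over 40 N, if the wrist force passes 120 N, or if a joint passes its speed limit or range.

### The arm

A 6-joint arm with a two-finger parallel gripper is mounted at the origin on a cart in front of the work surface, level with it; the furniture and walls round the work are solid. World frame = base frame: x ahead of the robot, y to its left, z up, the work surface at z = 0. Lengths are in m, angles in rad, forces in N, time in s.
With the tool pointing down it reaches from about 0.325 to 0.75 m from the base axis. Payload 7.6 kg.
Tool frame: the origin (TCP) lies between the finger pads; the fingertips stand robot.nose_length ahead of it and the grasp point (between the pads) lies 8 mm behind it (robot.nose_length is the distance from the TCP to the fingertips, in m); z points along the fingers, y is the line along which they close (so a half turn about z gives the same grasp; the last joint's range is limited). The gripper opens to 85 mm and grips with 20 to 120 N. Pads are 22 mm wide; open, the fingers measure 114 mm over their backs; the gripper's body (76 mm by 85 mm) begins 54 mm behind the grasp point. The pads swing forward as they close: fully open they stand 13 mm farther back than shut.
Start: joints at [1.047, 0.052, 1.401, -0, 1.689, -0.07], TCP at [0.23, 0.472, 0.213] pointing down, gripper open.
Joint ranges: [-2.9, 2.9], [-0.91, 2.17], [0.12, 2.37], [-1.06, 4.2], [0.26, 2.73], [-2.93, 2.93]. Speed limits (rad/s): [2.57, 2.57, 3.01, 3.14, 3.14, 3.14].

### API

Orientations are given as a rotation vector (axis times angle).
In Python, from bench import robot gives the robot as it stands.
- The arm moves only by the shell command python3 -m inch 'ROWS'. ROWS is a JSON object of lists of equal length, an entry for each row: "offset": the shift along the tool's x, y, z as a fraction of full scale, a list of three; "yaw": the turn about the tool's z as a fraction of full scale; "fingers": the gripper's target within -1 to 1 (fully open at 1, half-way at 0, shut at -1). A call has 1 to 12 rows; each row is the pose to reach, as a shift and turn from the pose commanded when the call began, along the tool's axes at that moment; what a row does not reach only later rows make up. Full scale, the value 1, is 500 mm for a shift and pi/4 rad for a turn. A row lasts 1/8 s, in which the tool goes at most 62.5 mm and 10.7 degrees, less where a joint would pass 70% of its speed; a pose out of reach is approached as far as the arm can. A call with a number of a shift or a turn outside -1 to 1 is refused whole. A call with a gripper value outside its range is refused whole. The fingers move at their own pace and stop on an object; the grip force is fixed at half the most. Time passes only in rows, so rows that repeat a pose let the fingers close. It gives the time, the measured TCP pose, the force, the opening and the grip force at its end, in the units of the state.
- robot.observe(): the state, without advancing time (a new reading comes with each control period).
- robot.snapshot(name): name is "scene" or "top" or "wrist"; returns the picture (384x512x3 uint8, red, green, blue); there is no depth.
- robot.camera_model(name): a dict with "fx", "fy", "cx", "cy" (pixels), "view" (4x4, takes a point from world to camera coordinates). Camera axes: x right, y down, z forward; pixel columns grow to the right and rows downward; lengths in m; the calibration is good to about 2 mm. A picture is of the moment at which its call begins: read the wrist's pose just before it. camera_model takes no time and is no camera call; for the wrist camera it gives the pose at the moment of the call.
- robot.job_done(): hands the job in; it is judged then, once.
The state is a dict: "time_s": time; "joint_positions": joint angles; "joint_velocities": joint speeds; "joint_torque": joint torques, N m; "ee_pos": TCP position; "eef_rot": TCP orientation; "contact_force": force on the tool from outside, world axes, zero at the start; "moment": the same for the moment, N m; "grip_width": opening from 0.0 (shut) to 1.0 (fully open); "finger_force": force on a finger pad.
Only numpy, scipy, OpenCV 4.12 (cv2) and the standard library are available. Lean on these libraries where they do the work, as an engineer would, in place of code of your own. Each camera call takes 0.05 s, during which the arm holds its last target. There are 200 camera calls.

## Working session

There is one attempt and no reset: what is moved stays moved. The work goes in short steps, Python scripts to look and compute and a shell command to move; the robot and the scene stay as the last step left them, time stands still between calls to the robot, and variables do not carry over. Pictures are saved under pics/ and viewed, at most 10 in all, crops included, and the job is handed in when it is done.

```bash
mkdir -p pics; ls
python3 - <<'E'
from bench import robot
import cv2,numpy as np
print(robot.observe()); print(robot.nose_length)
for n in("scene","top"):
    im=robot.snapshot(n); cv2.imwrite(f"pics/{n}0.png",im[:,:,::-1]); m=robot.camera_model(n); print(n,{k:np.round(v,3).tolist() for k,v in m.items()})
E
```

```text
pics
{'time_s': 0.0, 'joint_positions': array([ 1.04669637e+00,  5.28619880e-02,  1.40173086e+00,  4.28667339e-05,
        1.68857906e+00, -7.03115601e-02]), 'joint_velocities': array([ 0.00102924, -0.00018845, -0.00068781,  0.00035291,  0.00021058,
       -0.00083971]), 'joint_torque': array([ 5.18504919e-05, -3.81660962e+01, -3.60196209e+01, -8.07908646e-05,
        6.06561225e-03,  9.88563215e-06]), 'ee_pos': array([0.22995705, 0.47159811, 0.21205614]), 'eef_rot': array([-7.06587796e-01, -3.06058347e+00,  2.35197317e-03]), 'contact_force': array([-0.53852545,  0.52257893,  0.24580224]), 'moment': array([ 0.0235019 ,  0.02906294, -0.02906295]), 'finger_force': 0.0, 'grip_width': 1.0003346926722594}
0.011
scene {'fx': 425.004, 'fy': 425.004, 'cx': 246.971, 'cy': 189.05, 'view': [[0.824, 0.567, 0.003, -0.271], [0.483, -0.698, -0.529, -0.363], [-0.298, 0.437, -0.849, 1.136], [0.0, 0.0, 0.0, 1.0]]}
top {'fx': 407.09, 'fy': 407.09, 'cx': 259.723, 'cy': 194.63, 'view': [[-0.001, -1.0, 0.028, -0.243], [-0.983, -0.004, -0.186, 0.494], [0.186, -0.027, -0.982, 0.821], [0.0, 0.0, 0.0, 1.0]]}
```

View pics/top0.png

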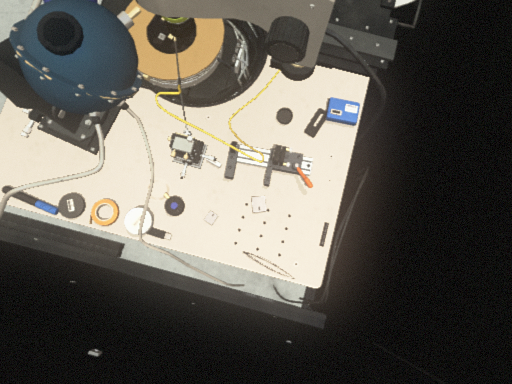

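View pics/scene0.png

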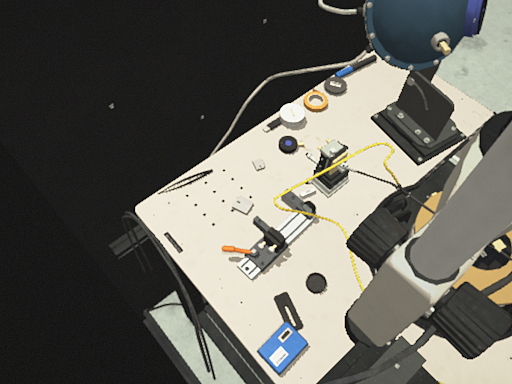

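Run:
```python
import cv2
a=cv2.imread("pics/top0.png")[135:225,195:325]; cv2.imwrite("pics/topc.png",cv2.resize(a,None,fx=6,fy=6,interpolation=cv2.INTER_CUBIC))
a=cv2.imread("pics/scene0.png")[150:285,205:335]; cv2.imwrite("pics/scenec.png",cv2.resize(a,(572,594),interpolation=cv2.INTER_CUBIC))
```

```text
(no output)
```

View pics/topc.png

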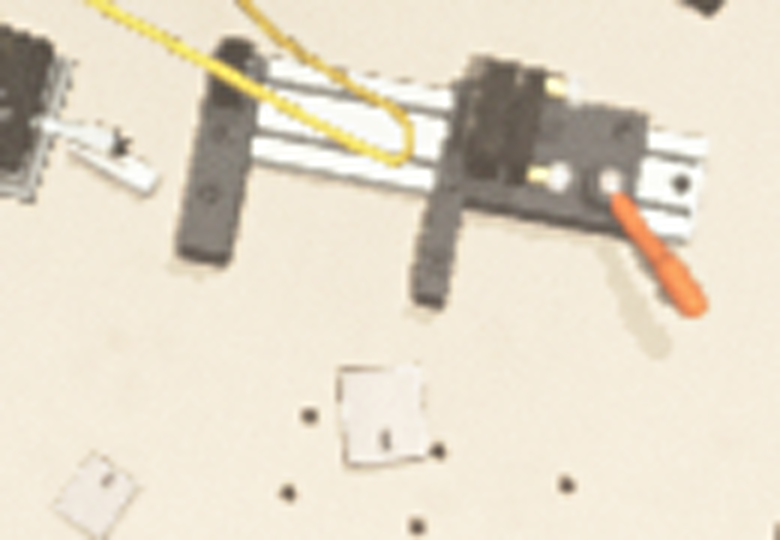

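```bash
cat > h.py <<'E'
import numpy as np,cv2
from scipy.spatial.transform import Rotation as R
from bench import robot
def back(m,u,v,z):
    V=np.array(m["view"]);Rc=V[:3,:3];c=-Rc.T@V[:3,3]
    d=Rc.T@np.array([(u-m["cx"])/m["fx"],(v-m["cy"])/m["fy"],1]); return c+d*(z-c[2])/d[2]
def proj(m,p):
    q=np.array(m["view"])[:3]@np.r_[p,1]; return np.array([m["cx"]+m["fx"]*q[0]/q[2],m["cy"]+m["fy"]*q[1]/q[2]])
E
python3 - <<'E'
from h import *
m=robot.camera_model("top")
for n,u,v,z in [("blk",337,368,9),("blk",425,365,9),("blk",432,455,9),("blk",348,465,9),("rail RF",690,241,12),("rail RB",707,135,12),("railfront@stop",252,160,12),("stopFL",178,255,25),("stopFR",228,264,25),("footFR",443,303,24),("footFL",413,298,24),("foot/rail",437,185,24),("lever end",690,312,38.5),("pivot",610,183,38),("mirrTL",470,58,57),("sm",75,145,10),("sm2",150,190,10)]:
    print(n,np.round(back(m,195+u/6-.4,135+v/6-.4,z/1e3)*1e3,1))
print(R.from_rotvec(robot.observe()["eef_rot"]).as_matrix().round(3))
mw=robot.camera_model("wrist");V=np.array(mw["view"]);print(mw["fx"],mw["cx"],-V[:3,:3].T@V[:3,3],V[:3,:3].round(3))
E
```

```text
blk [ 499.  -223.4    9. ]
blk [ 500.3 -256.3    9. ]
blk [ 466.4 -258.8    9. ]
blk [ 462.5 -227.6    9. ]
rail RF [ 547.7 -356.3   12. ]
rail RB [ 589.1 -363.8   12. ]
railfront@stop [ 578.2 -191.1   12. ]
stopFL [ 538.2 -164.6   25. ]
stopFR [ 534.9 -183.    25. ]
footFR [ 520.8 -262.4   24. ]
footFL [ 522.6 -251.3   24. ]
foot/rail [ 565.7 -260.4   24. ]
lever end [ 514.8 -351.6   38.5]
pivot [ 563.2 -323.3   38. ]
mirrTL [ 604.5 -271.    57. ]
sm [ 584.1 -124.2   10. ]
sm2 [ 566.8 -152.8   10. ]
[[-0.899  0.438 -0.001]
 [ 0.438  0.899 -0.001]
 [ 0.    -0.001 -1.   ]]
313.4037497805102 250.04527263703008 [0.15882898 0.50567548 0.37414842] [[ 0.438  0.899 -0.001]
 [ 0.854 -0.416  0.312]
 [ 0.28  -0.138 -0.95 ]]
```

```bash
python3 -m inch '{"offset":[[-0.6,-0.64,0],[-0.6,-0.64,0],[-0.6,-0.64,0],[-0.6,-0.64,0],[-0.6,-0.64,0],[-0.6,-0.64,0],[-0.6,-0.64,0],[-0.6,-0.64,0],[-0.6,-0.64,0],[-0.6,-0.64,0]],"yaw":[-0.1,-0.2,-0.344,-0.344,-0.344,-0.344,-0.344,-0.344,-0.344,-0.344],"fingers":[-1,-1,-1,-1,-1,-1,-1,-1,-1,-1]}'
cat > rf.py <<'E'
from h import *
P0=np.array([.5806,-.2607]);YAW=np.deg2rad(-10.5)
def st():
    s=robot.observe();M=R.from_rotvec(s["eef_rot"]).as_matrix();p=s["ee_pos"]
    c,n=np.cos(YAW),np.sin(YAW);d=p[:2]-P0
    print("t",round(s["time_s"],2),"tcp",p.round(4),"rail mm",np.round(1e3*np.array([c*d[0]+n*d[1],-n*d[0]+c*d[1]]),1),"F",s["contact_force"].round(1),"g",round(s["grip_width"],3),"yaw of tool y",np.rad2deg(np.arctan2(M[1,1],M[0,1])).round(2),"tz",M[:,2].round(3))
    return s,M
E
python3 -c "
from rf import *
s,M=st(); print(M.T@(np.array([.433,-.233,.2])-s['ee_pos'])/.5)"
```

```text
time_s: 1.35
ee_pos: [0.3592, 0.054, 0.2128]
eef_rot: [-0.284, -3.129, -0.0]
contact_force: [0.4, 0.2, -0.1]
grip_width: 0.004
finger_force: 0.0
t 1.35 tcp [0.3592 0.054  0.2128] rail mm [-275.   269.1] F [ 0.4  0.2 -0.1] g 0.004 yaw of tool y 79.64 tz [-0.  0. -1.]
[-0.24844352 -0.53818529  0.02539769]
```

```bash
python3 -m inch '{"offset":[[-0.248,-0.538,0.02],[-0.248,-0.538,0.02],[-0.248,-0.538,0.02],[-0.248,-0.538,0.02],[-0.248,-0.538,0.02],[-0.248,-0.538,0.02],[-0.248,-0.538,0.02]],"yaw":[0,0,0,0,0,0,0],"fingers":[-1,-1,-1,-1,-1,-1,-1]}'
python3 - <<'E'
from rf import *
import json
st(); m=robot.camera_model("wrist"); im=robot.snapshot("wrist")[:,:,::-1]; cv2.imwrite("pics/w1.png",im)
json.dump({k:np.array(v).tolist() for k,v in m.items()},open("w1.json","w"))
cv2.imwrite("pics/w1b.png",cv2.resize(im,(800,600),interpolation=cv2.INTER_CUBIC))
E
```

```text
time_s: 2.22
ee_pos: [0.4328, -0.2328, 0.2027]
eef_rot: [-0.284, -3.128, -0.001]
contact_force: [-0.6, -0.2, 0.1]
grip_width: 0.005
finger_force: 0.0
t 2.23 tcp [ 0.4328 -0.2328  0.2027] rail mm [-150.4    0.5] F [-0.6 -0.2  0.1] g 0.005 yaw of tool y 79.61 tz [-0.     0.001 -1.   ]
```

View pics/w1b.png

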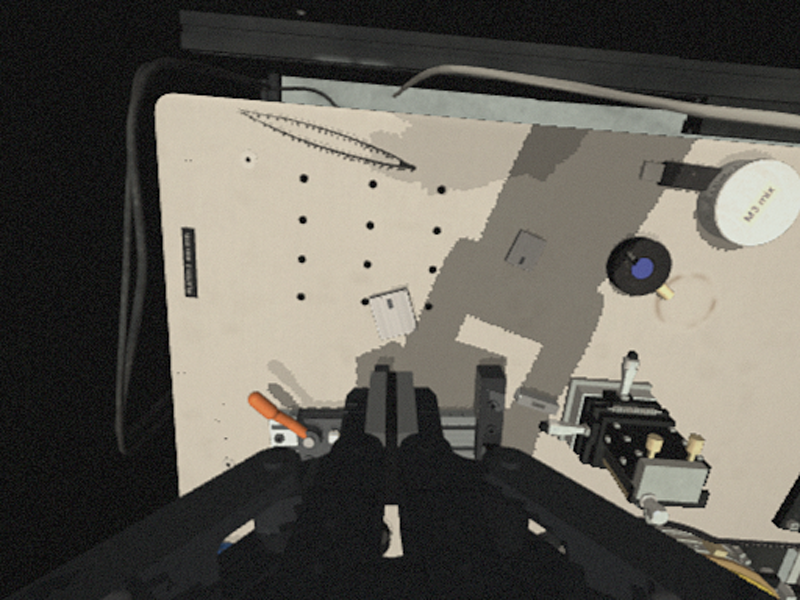

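Run:
```python
from rf import *
import json
m=json.load(open("w1.json")); V=np.array(m["view"]);print(-V[:3,:3].T@V[:3,3])
for n,u,v,z in [("blk",370,299,9),("blk",407,286,9),("blk",417,328,9),("blk",380,342,9),("stopFR",478,366,25),("stopFL",505,366,25),("lever tip",254,397,38.5),("railRF",273,424,12),("pivot",311,440,38),("railfront@stop",475,409,12)]:
    p=back(m,u/1.5625,v/1.5625,z/1e3)[:2]; d=p-P0;c,s=np.cos(YAW),np.sin(YAW);print(n,p.round(4),np.round(1e3*np.array([c*d[0]+s*d[1],-s*d[0]+c*d[1]]),1))
a=cv2.imread("pics/w1.png")[160:300,150:350]; cv2.imwrite("pics/w1c.png",cv2.resize(a,(800,560),interpolation=cv2.INTER_CUBIC))
```

```text
[ 0.35480775 -0.21967186  0.36472044]
blk [ 0.4664 -0.2559] [-113.2  -16.1]
blk [ 0.4612 -0.2263] [-123.6   12.1]
blk [ 0.4963 -0.2244] [-89.5  20.3]
blk [ 0.5027 -0.255 ] [-77.6  -8.6]
stopFR [ 0.5291 -0.1835] [-64.7  66.6]
stopFL [ 0.5328 -0.1632] [-64.8  87.2]
lever tip [ 0.5173 -0.3534] [ -45.3 -102.7]
railRF [ 0.5577 -0.3555] [ -5.3 -97.4]
pivot [ 0.5619 -0.3201] [ -7.6 -61.8]
railfront@stop [ 0.5738 -0.1893] [-19.7  68.9]
```

View pics/w1c.png

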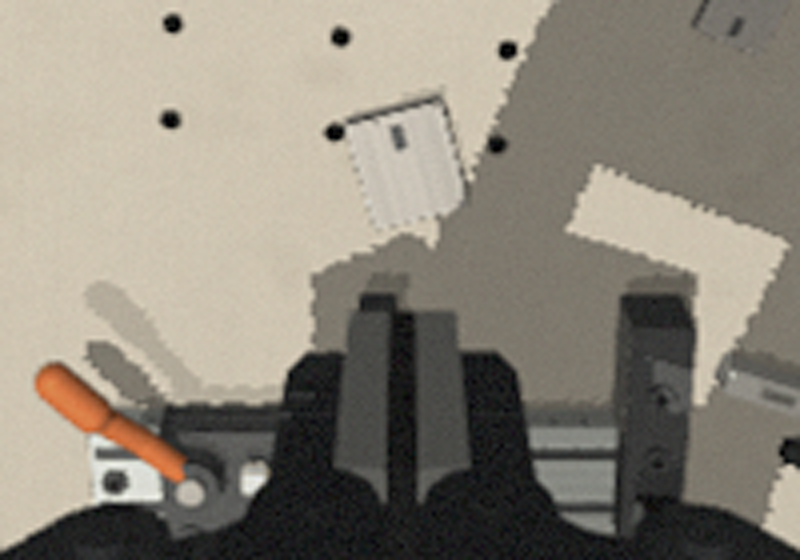

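```bash
python3 -m inch '{"offset":[[-0.093,-0.081,0.1],[-0.093,-0.081,0.2],[-0.093,-0.081,0.3],[-0.093,-0.081,0.35],[-0.093,-0.081,0.376],[-0.093,-0.081,0.376]],"yaw":[0,0,0,0,0,0],"fingers":[-1,-1,-1,-1,-1,-1]}'
python3 -c "
from rf import *
st()"
```

```text
time_s: 3.02
ee_pos: [0.4709, -0.2818, 0.0151]
eef_rot: [0.286, 3.129, 0.0]
contact_force: [-0.0, -0.1, 0.6]
grip_width: 0.0
finger_force: 0.0
t 3.02 tcp [ 0.4709 -0.2818  0.0151] rail mm [-104.   -40.7] F [-0.  -0.1  0.6] g 0.0 yaw of tool y 79.56 tz [ 0.  0. -1.]
```

```bash
python3 -m inch '{"offset":[[0,0.02,0.001],[0,0.035,0.001],[0,0.05,0.001],[0,0.064,0.001],[0,0.076,0.001],[0,0.086,0.001],[0,0.092,0.001],[0,0.093,0.001],[0,0.093,0.001]],"yaw":[0,0,0,0,0,0,0,0,0],"fingers":[-1,-1,-1,-1,-1,-1,-1,-1,-1]}'
python3 - <<'E'
from rf import *
st(); 
for n in("top","scene"): cv2.imwrite(f"pics/{n}1.png",robot.snapshot(n)[:,:,::-1])
a=cv2.imread("pics/top1.png")[125:225,215:325];b=cv2.imread("pics/scene1.png")[160:270,200:330]
f=lambda a,w,h:cv2.resize(a,(w,h),interpolation=cv2.INTER_CUBIC)
cv2.imwrite("pics/s1.png",f(b,780,660)[:600]); cv2.imwrite("pics/t1.png",f(a,660,600))
E
```

```text
time_s: 4.15
ee_pos: [0.4791, -0.237, 0.0144]
eef_rot: [0.288, 3.128, 0.0]
contact_force: [-0.7, -0.2, 1.0]
grip_width: 0.001
finger_force: 0.0
t 4.15 tcp [ 0.4791 -0.237   0.0144] rail mm [-104.1    4.8] F [-0.7 -0.2  1. ] g 0.001 yaw of tool y 79.47 tz [ 0.  0. -1.]
```

View pics/s1.png

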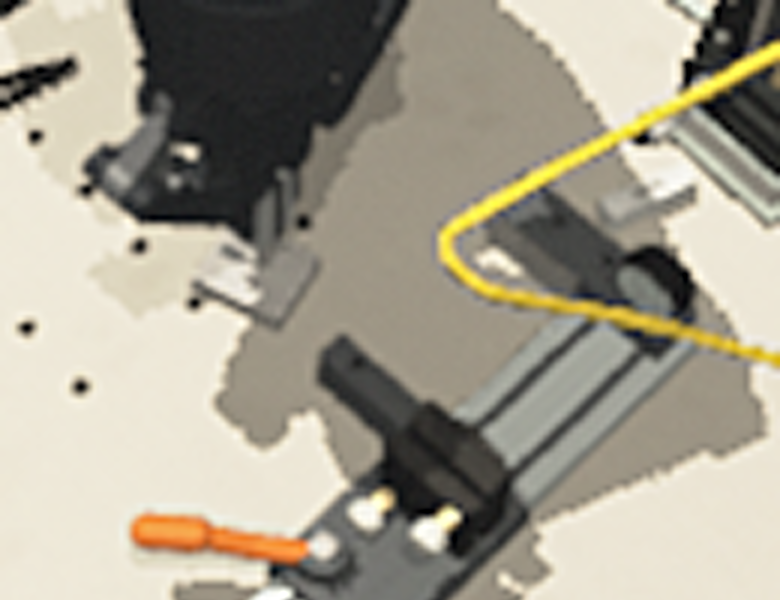

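Run:
```python
from rf import *
m=robot.camera_model("scene")
s,M=st()
for o in([0,0,.011],[.011,0,.011],[-.011,0,.011],[0,.0145,.011],[0,-.0145,.011]):
    q=proj(m,s["ee_pos"]+M@np.array(o)); print(o,((q-[200,160])*6).round())
c,n=np.cos(YAW),np.sin(YAW)
for u,v,z in[(195,281,9),(275,321,9),(320,262,9),(278,326,0),(320,355,24),(350,336,24),(383,372,24)]:
    p=back(m,200+u/6-.4,160+v/6-.4,z/1e3)[:2];d=p-P0;print((u,v),np.round(1e3*np.array([c*d[0]+n*d[1],-n*d[0]+c*d[1]]),1))
```

```text
t 4.25 tcp [ 0.4791 -0.2371  0.0144] rail mm [-104.1    4.7] F [0.4 1.3 0.4] g -0.002 yaw of tool y 79.47 tz [-0.  0. -1.]
[0, 0, 0.011] [250. 265.]
[0.011, 0, 0.011] [228. 246.]
[-0.011, 0, 0.011] [272. 285.]
[0, 0.0145, 0.011] [279. 240.]
[0, -0.0145, 0.011] [220. 291.]
(195, 281) [-111.9  -15.2]
(275, 321) [-81.4  -6.7]
(320, 262) [-86.9  20.7]
(278, 326) [-82.8  -3.9]
(320, 355) [-56. -11.]
(350, 336) [-53.9   1.2]
(383, 372) [-36.8  -0.7]
```

View pics/t1.png

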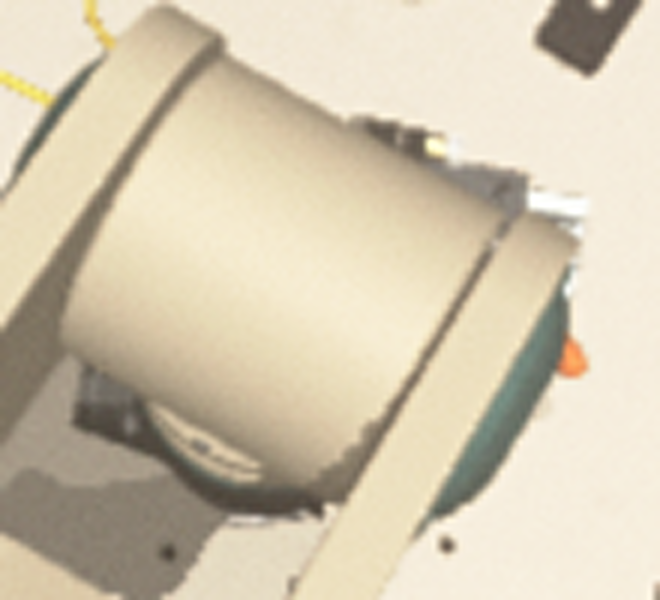

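```bash
python3 -m inch '{"offset":[[0,0,-0.01],[0,-0.05,-0.01],[0,-0.09,-0.01],[0,-0.09,0.0],[0,-0.09,0.002],[0,-0.09,0.006],[0,-0.09,0.006]],"yaw":[0,0,0,0,0,0,0],"fingers":[-1,-1,-1,-1,-1,-1,-1]}'
python3 - <<'E'
from rf import *
import json
st(); m=robot.camera_model("wrist"); im=robot.snapshot("wrist")[:,:,::-1]; cv2.imwrite("pics/w2.png",im)
json.dump({k:np.array(v).tolist() for k,v in m.items()},open("w2.json","w"))
sc=robot.snapshot("scene")[:,:,::-1];cv2.imwrite("pics/s2.png",sc)
cv2.imwrite("pics/c2.png",np.hstack([cv2.resize(im[:,100:356],(400,600),interpolation=cv2.INTER_CUBIC),cv2.resize(sc[140:260,190:270],(400,600),interpolation=cv2.INTER_CUBIC)]))
E
```

```text
time_s: 5.12
ee_pos: [0.471, -0.2806, 0.0112]
eef_rot: [-0.287, -3.128, -0.001]
contact_force: [-0.7, -0.2, 0.2]
grip_width: 0.003
finger_force: 0.0
t 5.12 tcp [ 0.471  -0.2806  0.0112] rail mm [-104.2  -39.6] F [-0.7 -0.2  0.2] g 0.003 yaw of tool y 79.52 tz [-0.  0. -1.]
```

View pics/c2.png

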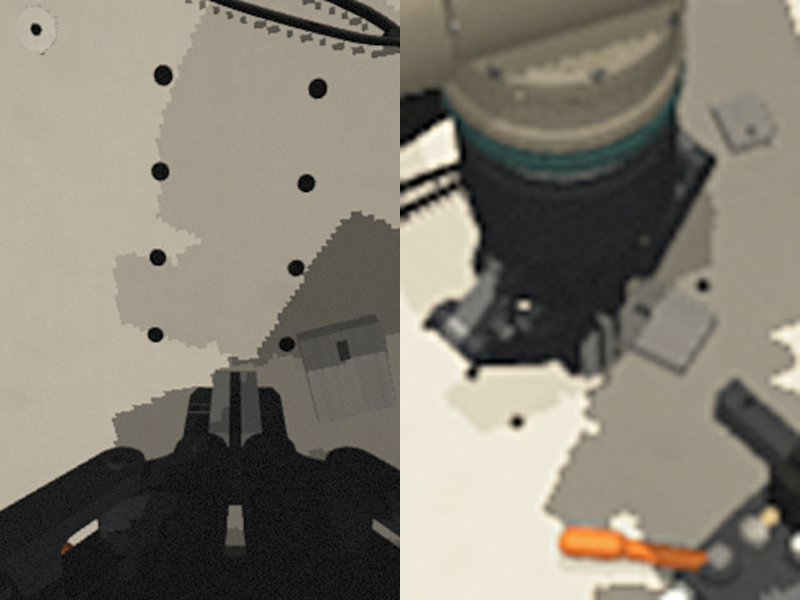

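Run:
```python
from rf import *
import json
s,M=st()
c,n=np.cos(YAW),np.sin(YAW)
def r(p): d=p[:2]-P0;return np.round(1e3*np.array([c*d[0]+n*d[1],-n*d[0]+c*d[1]]),1)
m=robot.camera_model("scene")
for u,v,z in[(637,326,9),(682,368,9),(717,320,9),(684,373,0)]: print("sc",r(back(m,190+(u-400)/5-.4,140+v/5-.4,z/1e3)))
w=json.load(open("w2.json"))
for u,v,z in[(303,350,9),(382,334,9),(398,402,9),(318,420,9),(297,335,0),(375,317,0)]: print("wr",r(back(w,100+u/1.5625-.3,v/1.5625-.3,z/1e3)))
for o in([0,0,.011],[.011,.0,.011],[-.011,0,.011],[0,.0,0]):
    p=s["ee_pos"]+M@np.array(o); q=proj(w,p);print(o,(q-[100,0])*1.5625, ((proj(m,p)-[190,140])*5+[400,0]))
```

```text
t 5.22 tcp [ 0.471  -0.2809  0.0114] rail mm [-104.1  -39.8] F [-0.3  0.2  0.2] g 0.0 yaw of tool y 79.51 tz [ 0.  0. -1.]
sc [-107.6   -5.3]
sc [-80.4  -6.1]
sc [-86.2  20.2]
sc [-81.6  -3.6]
wr [-110.2  -15.7]
wr [-116.5   12.5]
wr [-88.8  21.2]
wr [-81.   -8.7]
wr [-112.4  -16.9]
wr [-119.8   12.1]
[0, 0, 0.011] [236.49604446 355.0765355 ] [581.13588344 391.10053486]
[0.011, 0.0, 0.011] [236.54956982 328.50010961] [562.78872627 374.37953104]
[-0.011, 0, 0.011] [236.4444304  380.70395987] [599.65595024 407.97912292]
[0, 0.0, 0] [236.62499324 367.74408269] [580.09731658 378.3708945 ]
```

```bash
python3 -m inch '{"offset":[[0,0,0.005],[0,0,0.01],[0,0,0.01]],"yaw":[0,0,0],"fingers":[-1,-1,-1]}';python3 -m inch '{"offset":[[0,0,0.003],[0,0,0.006],[0,0,0.006]],"yaw":[0,0,0],"fingers":[-1,-1,-1]}'
```

```text
time_s: 5.6
ee_pos: [0.4707, -0.2811, 0.006]
eef_rot: [-0.288, -3.128, -0.001]
contact_force: [0.2, 0.5, -0.4]
grip_width: 0.001
finger_force: 0.0
time_s: 5.98
ee_pos: [0.4708, -0.2811, 0.0032]
eef_rot: [-0.288, -3.128, -0.0]
contact_force: [-0.8, 0.3, 0.7]
grip_width: -0.001
finger_force: 0.0
```

```bash
for i in 1 ; do python3 -m inch '{"offset":[[0,0,0.004],[0,0,0.008],[0,0,0.008]],"yaw":[0,0,0],"fingers":[-1,-1,-1]}'; done | grep -E "ee_pos|contact"; python3 -m inch '{"offset":[[0,0,0.004],[0,0,0.004]],"yaw":[0,0],"fingers":[-1,-1]}'| grep -E "ee_pos|contact"
python3 - <<'E'
from rf import *
import json
im=robot.snapshot("wrist")[:,:,::-1]; w=robot.camera_model("wrist")
sc=robot.snapshot("scene")[:,:,::-1]
cv2.imwrite("pics/c3.png",np.hstack([cv2.resize(im[210:300,210:290],(400,450),interpolation=cv2.INTER_CUBIC),cv2.resize(sc[180:240,210:260],(375,450),interpolation=cv2.INTER_CUBIC)]))
s,M=st();m=robot.camera_model("scene")
for o in([0,0,.011],[0,0,0],[0,0,-.02],[.011,0,0],[-.011,0,0]):
    p=s["ee_pos"]+M@np.array(o);print(o,((proj(w,p)-[210,210])*5).round(),((proj(m,p)-[210,180])*7.5+[400,0]).round())
E
```

```text
ee_pos: [0.4707, -0.2811, -0.0009]
contact_force: [0.2, -0.7, -1.0]
ee_pos: [0.4708, -0.2811, -0.0028]
contact_force: [-0.3, -0.1, -0.5]
t 6.7 tcp [ 0.4709 -0.2812 -0.0026] rail mm [-104.1  -40.1] F [-0.1  0.5  0.6] g -0.0 yaw of tool y 79.48 tz [ 0.  0. -1.]
[0, 0, 0.011] [208.  85.] [523. 311.]
[0, 0, 0] [209. 126.] [521. 292.]
[0, 0, -0.02] [210. 213.] [518. 258.]
[0.011, 0, 0] [209.  36.] [494. 267.]
[-0.011, 0, 0] [209. 211.] [549. 318.]
```

View pics/c3.png

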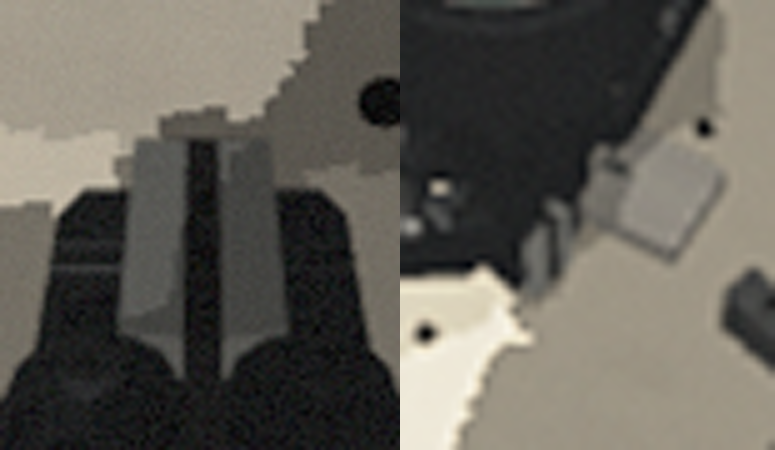

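```bash
for i in 1 ; do python3 -m inch '{"offset":[[0,0,0.004],[0,0,0.008],[0,0,0.008]],"yaw":[0,0,0],"fingers":[-1,-1,-1]}'; done | grep -E "ee_pos|contact"; python3 -m inch '{"offset":[[0,0,0.004],[0,0,0.004]],"yaw":[0,0],"fingers":[-1,-1]}'| grep -E "ee_pos|contact"; python3 -m inch '{"offset":[[0,0,0.004],[0,0,0.004]],"yaw":[0,0],"fingers":[-1,-1]}'| grep -E "ee_pos|contact"
```

```text
ee_pos: [0.4707, -0.2811, -0.0069]
contact_force: [0.1, 1.2, 0.2]
ee_pos: [0.4708, -0.2811, -0.0088]
contact_force: [-0.1, 0.4, -0.3]
ee_pos: [0.4708, -0.2811, -0.0108]
contact_force: [-0.3, 0.1, 0.6]
```

```bash
python3 -m inch '{"offset":[[0,0,0.004],[0,0,0.008],[0,0,0.008]],"yaw":[0,0,0],"fingers":[-1,-1,-1]}'| grep -E "ee_pos|contact"; python3 -m inch '{"offset":[[0,0,0.004],[0,0,0.004]],"yaw":[0,0],"fingers":[-1,-1]}'| grep -E "ee_pos|contact"; python3 -m inch '{"offset":[[0,0,0.004],[0,0,0.004]],"yaw":[0,0],"fingers":[-1,-1]}'| grep -E "ee_pos|contact"
```

```text
ee_pos: [0.4707, -0.2811, -0.0149]
contact_force: [-0.3, -0.2, 0.7]
ee_pos: [0.4708, -0.2811, -0.0168]
contact_force: [0.7, 1.0, -0.5]
ee_pos: [0.471, -0.2813, -0.0183]
contact_force: [-0.4, -0.0, 4.1]
```

```bash
python3 -m inch '{"offset":[[0,0,-0.009],[0,0.02,-0.009],[0,0.035,-0.009],[0,0.05,-0.009],[0,0.062,-0.009],[0,0.074,-0.009],[0,0.084,-0.009],[0,0.092,-0.009],[0,0.095,-0.009],[0,0.095,-0.009]],"yaw":[0,0,0,0,0,0,0,0,0,0],"fingers":[-1,-1,-1,-1,-1,-1,-1,-1,-1,-1]}'
python3 - <<'E'
from rf import *
import json
s,M=st(); w=robot.camera_model("wrist")
json.dump({k:np.array(v).tolist() for k,v in w.items()},open("w4.json","w"))
im=robot.snapshot("wrist")[:,:,::-1]; cv2.imwrite("pics/w4.png",im)
sc=robot.snapshot("scene")[:,:,::-1];cv2.imwrite("pics/s4.png",sc)
g=cv2.cvtColor(im,cv2.COLOR_BGR2GRAY)
E
python3 -c "
import cv2
g=cv2.imread('pics/w4.png',0)
for r in range(190,250,3): print(r,' '.join('%d'%x for x in g[r,240:320:2]))"
```

```text
time_s: 9.7
ee_pos: [0.4796, -0.2344, -0.0141]
eef_rot: [0.288, 3.128, 0.0]
contact_force: [0.7, -0.2, -0.5]
grip_width: 0.001
finger_force: 0.0
t 9.7 tcp [ 0.4796 -0.2344 -0.0141] rail mm [-104.1    7.4] F [ 0.7 -0.2 -0.5] g 0.001 yaw of tool y 79.48 tz [ 0.  0. -1.]
190 162 162 165 163 162 163 162 167 166 164 165 163 164 161 166 127 90 88 92 91 90 88 90 91 92 92 90 75 10 9 9 10 21 21 91 94 93 90 93 91
193 163 166 163 162 164 162 163 162 164 164 165 166 165 165 161 137 89 90 91 90 88 90 93 93 92 93 94 77 13 10 13 19 20 33 93 96 89 89 88 90
196 161 159 164 164 159 162 163 163 164 162 161 163 161 165 149 123 90 91 88 91 91 91 85 89 87 93 89 92 70 8 11 4 66 88 92 89 90 92 90 92
199 166 162 167 163 161 162 161 164 164 162 165 163 161 166 87 90 91 89 91 91 91 88 92 92 91 92 91 90 90 92 95 95 91 90 93 90 89 90 93 92
202 162 166 161 160 161 163 163 161 163 163 162 163 134 86 87 88 92 88 88 86 94 90 89 96 92 90 91 90 92 91 90 92 89 93 92 93 91 87 91 91
205 166 165 161 164 160 166 160 162 160 161 163 117 103 94 91 90 88 91 89 91 88 92 88 88 92 92 92 91 92 87 89 90 91 90 90 92 93 92 92 90
208
[... 1114 characters left out ...]
2 66 67 73 70 71 69 66 69 73 71 71 71 70 73 70 69 72 68 73 72 70 70 69 69 73
235 116 119 117 105 86 88 90 90 94 90 91 91 62 69 66 67 66 65 69 65 66 67 68 68 66 66 67 71 66 70 66 67 69 62 67 65 71 69 70 68
238 85 87 87 65 30 38 31 65 70 66 72 71 65 67 72 65 66 72 67 70 71 72 68 70 65 70 71 70 75 69 71 74 71 64 68 67 73 65 64 65
241 94 89 83 67 21 23 19 68 68 68 76 73 73 82 82 84 84 85 81 84 85 89 83 85 85 87 83 84 84 85 85 84 82 86 84 86 82 82 83 78
244 93 95 86 63 19 19 16 60 67 68 69 69 76 83 85 89 83 85 79 85 84 88 85 83 88 85 86 88 89 86 89 85 83 87 85 84 86 83 83 79
247 94 92 67 57 13 20 19 58 67 70 66 71 67 68 65 66 66 75 84 83 86 85 86 89 85 79 38 44 43 43 89 82 83 86 82 86 83 81 81 82
```

Run:
```python
from rf import *
import json
g=cv2.imread('pics/w4.png',0); w=json.load(open("w4.json"))
for r in (228,234,238,243,252,262,272,282): print(r,' '.join('%d'%x for x in g[r,310:350:2]))
print("cols 290"," ".join(map(str,g[226:310:2,290])));print("cols 310"," ".join(map(str,g[226:310:2,312])))
c,n=np.cos(YAW),np.sin(YAW)
def r(p): d=p[:2]-P0;return np.round(1e3*np.array([c*d[0]+n*d[1],-n*d[0]+c*d[1]]),1)
for u,v,z in[(264,240,9),(320,240,9),(264,231,0)]: print((u,v),r(back(w,u,v,z/1e3)))
```

```text
228 88 90 93 93 91 93 92 90 91 90 91 91 94 90 96 91 91 88 86 94
234 66 65 72 70 69 65 67 91 90 88 92 90 90 90 92 90 92 89 88 92
238 67 73 65 64 65 68 71 68 92 87 89 90 91 89 91 91 93 92 92 91
243 81 82 81 82 81 85 84 87 87 90 91 93 91 91 91 88 91 88 87 89
252 86 82 82 83 85 85 85 88 115 117 116 115 115 115 116 114 114 111 116 115
262 85 84 80 84 83 83 83 108 114 113 110 113 111 117 114 116 114 115 115 113
272 108 104 106 104 108 109 108 117 116 114 113 113 114 117 113 114 114 115 113 114
282 105 105 103 106 105 108 107 111 114 113 113 114 113 115 114 116 115 116 109 115
cols 290 90 94 91 71 68 70 70 87 86 85 79 75 75 75 69 69 69 85 85 88 84 86 87 83 112 113 112 114 111 108 114 102 26 27 17 26 17 27 20 27 29 26
cols 310 89 90 92 70 65 71 73 83 85 86 82 84 84 82 82 83 83 82 84 83 79 79 108 104 106 109 105 105 105 105 107 50 14 21 28 28 26 22 28 31 24 25
(264, 240) [-112.6   13.3]
(320, 240) [-112.6   40.8]
(264, 231) [-113.2   13.6]
```

```bash
python3 -m inch '{"offset":[[0,-0.012,0],[0,-0.012,-0.06],[0.064,0.02,-0.06],[0.064,0.042,-0.06],[0.064,0.042,-0.03],[0.064,0.042,0],[0.064,0.042,0]],"yaw":[0,0,0,0,0,0,0],"fingers":[-1,-1,-0.72,-0.72,-0.72,-0.72,-0.72]}'
python3 -c "
from rf import *
st()"
```

```text
time_s: 10.68
ee_pos: [0.4508, -0.2076, -0.0165]
eef_rot: [-0.288, -3.125, -0.003]
contact_force: [-0.2, 0.7, 0.3]
grip_width: 0.143
finger_force: 0.0
t 10.68 tcp [ 0.4508 -0.2076 -0.0165] rail mm [-137.3   28.5] F [-0.2  0.7  0.3] g 0.143 yaw of tool y 79.46 tz [-0.004  0.002 -1.   ]
```

```bash
python3 -m inch '{"offset":[[-0.015,0,0],[-0.03,0,0],[-0.045,0,0],[-0.06,0,0],[-0.075,0,0],[-0.09,0,0],[-0.105,0,0],[-0.118,0,0],[-0.13,0,0],[-0.138,0,0],[-0.142,0,0],[-0.142,0,0]],"yaw":[0,0,0,0,0,0,0,0,0,0,0,0],"fingers":[-0.72,-0.72,-0.72,-0.72,-0.72,-0.72,-0.72,-0.72,-0.72,-0.72,-0.72,-0.72]}'
python3 - <<'E'
from rf import *
import json
s,M=st(); w=robot.camera_model("wrist")
json.dump({k:np.array(v).tolist() for k,v in w.items()},open("w5.json","w"))
cv2.imwrite("pics/w5.png",robot.snapshot("wrist")[:,:,::-1])
cv2.imwrite("pics/s5.png",robot.snapshot("scene")[:,:,::-1])
c,n=np.cos(YAW),np.sin(YAW)
def W(x,y,z): return np.r_[P0+np.array([c*x-n*y,n*x+c*y])/1e3,z/1e3]
for nm,m in(("w",w),("s",robot.camera_model("scene"))):
  for p in[(-50,13,9),(-50,43,9),(-50,13,0),(-50,43,0),(-15,43,12),(-57,70,25)]: print(nm,p,proj(m,W(*p)).round(1))
E
```

```text
time_s: 12.18
ee_pos: [0.5218, -0.2209, -0.0142]
eef_rot: [0.288, 3.128, 0.0]
contact_force: [0.5, -0.6, 0.7]
grip_width: 0.142
finger_force: 0.0
t 12.18 tcp [ 0.5218 -0.2209 -0.0142] rail mm [-65.1  28.4] F [ 0.5 -0.6  0.7] g 0.142 yaw of tool y 79.48 tz [ 0.  0. -1.]
w (-50, 13, 9) [222.2 281.4]
w (-50, 43, 9) [280.5 281.4]
w (-50, 13, 0) [223.6 271.7]
w (-50, 43, 0) [278.9 271.7]
w (-15, 43, 12) [279.  340.3]
w (-57, 70, 25) [342.9 288.6]
s (-50, 13, 9) [263.2 216.7]
s (-50, 43, 9) [273.3 207.6]
s (-50, 13, 0) [263.  218.8]
s (-50, 43, 0) [273.  209.8]
s (-15, 43, 12) [285.9 217.6]
s (-57, 70, 25) [280.2 193.7]
```

```bash
for i in 1; do python3 -m inch '{"offset":[[-0.003,0,0],[-0.006,0,0],[-0.006,0,0]],"yaw":[0,0,0],"fingers":[-0.72,-0.72,-0.72]}'|grep -E "ee_pos|contact"; done;  python3 -m inch '{"offset":[[-0.003,0,0],[-0.003,0,0]],"yaw":[0,0],"fingers":[-0.72,-0.72]}'|grep -E "ee_pos|contact"
python3 - <<'E'
from rf import *
st();g=robot.snapshot("wrist")[:,:,::-1];cv2.imwrite("pics/w6.png",g);s=robot.snapshot("scene")[:,:,::-1]; cv2.imwrite("pics/s6.png",s)
f=cv2.INTER_CUBIC
cv2.imwrite("pics/c6.png",np.hstack([cv2.resize(g[240:340,190:310],None,fx=3.5,fy=3.5,interpolation=f),cv2.resize(s[180:240,240:300],(350,350),interpolation=f)]))
E
```

```text
ee_pos: [0.5248, -0.2215, -0.0141]
contact_force: [0.1, -0.8, 0.5]
ee_pos: [0.5261, -0.2217, -0.0142]
contact_force: [-0.1, 0.0, 1.5]
t 12.9 tcp [ 0.5261 -0.2217 -0.0142] rail mm [-60.7  28.4] F [-0.1  0.   1.5] g 0.142 yaw of tool y 79.48 tz [-0.  0. -1.]
```

```bash
for i in 1; do python3 -m inch '{"offset":[[-0.003,0,0],[-0.003,0,0]],"yaw":[0,0],"fingers":[-0.72,-0.72]}'|grep -E "ee_pos|contact"; done;  python3 -m inch '{"offset":[[-0.003,0,0],[-0.003,0,0]],"yaw":[0,0],"fingers":[-0.72,-0.72]}'|grep -E "ee_pos|contact"
```

```text
ee_pos: [0.5262, -0.2217, -0.0143]
contact_force: [-8.2, 1.5, 4.4]
ee_pos: [0.5263, -0.2218, -0.0144]
contact_force: [-15.5, 3.8, 10.6]
```

```bash
python3 -m inch '{"offset":[[0.02,0,0],[0.04,0,0],[0.04,0,-0.1],[0.04,-0.1,-0.1],[-0.021,-0.121,-0.1],[-0.021,-0.121,-0.1],[-0.021,-0.121,-0.06],[-0.021,-0.121,-0.024],[-0.021,-0.121,-0.024]],"yaw":[0,0,0,0,0,0,0,0,0],"fingers":[-0.72,-0.72,-1,-1,-1,-1,-1,-1,-1]}'|grep -E "time|contact"
python3 - <<'E'
from rf import *
st();cv2.imwrite("pics/s7.png",robot.snapshot("scene")[:,:,::-1])
s=cv2.imread("pics/s7.png");w=cv2.imread("pics/w6.png");f=cv2.INTER_CUBIC
cv2.imwrite("pics/c7.png",cv2.resize(s[170:270,205:315],(660,600),interpolation=f))
E
```

```text
time_s: 14.62
contact_force: [-0.4, -0.2, -0.8]
t 14.62 tcp [ 0.5265 -0.2823 -0.0052] rail mm [-49.2 -31.1] F [-0.4 -0.2 -0.8] g 0.001 yaw of tool y 79.5 tz [-0.005  0.003 -1.   ]
```

View pics/c7.png

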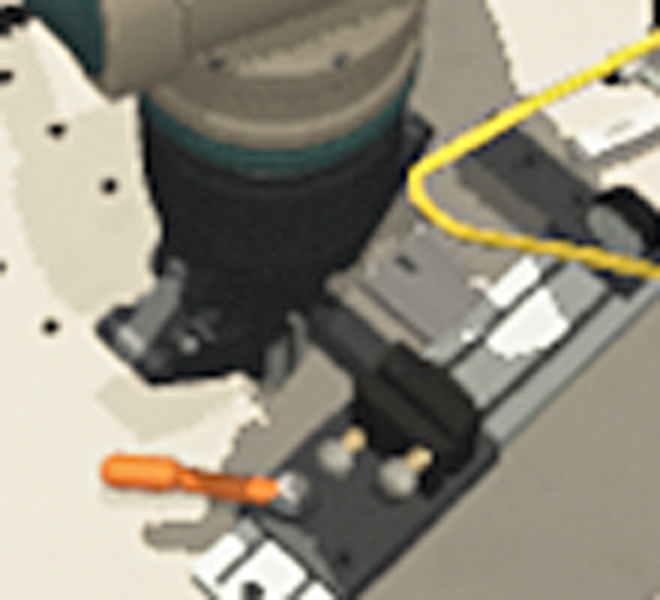

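```bash
python3 -m inch '{"offset":[[0,0.01,0],[0,0.02,0],[0,0.032,0],[0,0.044,0],[0,0.056,0],[0,0.066,0],[0,0.076,0],[0,0.084,0],[0,0.09,0],[0,0.094,0],[0,0.096,0],[0,0.096,0]],"yaw":[0,0,0,0,0,0,0,0,0,0,0,0],"fingers":[-1,-1,-1,-1,-1,-1,-1,-1,-1,-1,-1,-1]}'|grep -E "time|contact"
python3 -c "
from rf import *
st()"; python3 -m inch '{"offset":[[0,0.002,0],[0,0.004,0],[0,0.004,0]],"yaw":[0,0,0],"fingers":[-1,-1,-1]}'|grep -E "ee_pos|contact"
python3 -c "
from rf import *
st();cv2.imwrite('pics/s8.png',robot.snapshot('scene')[:,:,::-1])"
```

```text
time_s: 16.18
contact_force: [-0.0, -3.5, 4.4]
t 16.18 tcp [ 0.5371 -0.2364 -0.0023] rail mm [-47.2  16. ] F [-0.  -3.5  4.4] g -0.005 yaw of tool y 79.48 tz [-0.  0. -1.]
ee_pos: [0.5372, -0.2359, -0.0022]
contact_force: [-0.5, -7.8, 3.1]
t 16.55 tcp [ 0.5372 -0.2359 -0.0022] rail mm [-47.2  16.5] F [-0.5 -7.8  3.1] g 0.001 yaw of tool y 79.44 tz [-0.    -0.002 -1.   ]
```

```bash
python3 -m inch '{"offset":[[0,0.003,0],[0,0.003,0],[0,0.003,0]],"yaw":[0,0,0],"fingers":[-1,-1,-1]}'|grep -E "ee_pos|contact";python3 -m inch '{"offset":[[0,0.003,0],[0,0.003,0],[0,0.003,0]],"yaw":[0,0,0],"fingers":[-1,-1,-1]}'|grep -E "ee_pos|contact"
python3 - <<'E'
from rf import *
st();s=robot.snapshot("scene");cv2.imwrite("pics/s9.png",s[:,:,::-1])
m=robot.camera_model("scene");w=robot.camera_model("wrist")
import json;json.dump({k:np.array(v).tolist() for k,v in w.items()},open("w9.json","w"));cv2.imwrite("pics/w9.png",robot.snapshot("wrist")[:,:,::-1])
c,n=np.cos(YAW),np.sin(YAW)
def W(x,y,z): return np.r_[P0+np.array([c*x-n*y,n*x+c*y])/1e3,z/1e3]
# sample scene gray along rail-y lines
g=cv2.cvtColor(s,cv2.COLOR_RGB2GRAY)
for x,z in((-52,24),(-45,9),(-36,9),(-25,9)):
    print(x,z,[(y,int(g[tuple(np.round(proj(m,W(x,y,z))).astype(int)[::-1])])) for y in range(10,84,3)])
# pivot bright/orange lever mask
h=cv2.cvtColor(s,cv2.COLOR_RGB2HSV);k=cv2.inRange(h,(3,150,120),(18,255,255));ys,xs=np.nonzero(k[200:290,200:330]);p=np.c_[xs+200,ys+200]
print(len(p),p[p[:,0].argmin()],p[p[:,0].argmax()])
g0=cv2.imread("pics/scene0.png");k0=cv2.inRange(cv2.cvtColor(g0,cv2.COLOR_BGR2HSV),(3,150,120),(18,255,255));ys,xs=np.nonzero(k0[200:290,200:330]);q=np.c_[xs+200,ys+200];print(len(q),q[q[:,0].argmin()],q[q[:,0].argmax()])
for a,name in((p,"now"),(q,"t0")):
    uv=a[a[:,0]<a[:,0].min()+12].mean(0); d=back(m,*uv,.0385)[:2]-P0; print(name,np.round(1e3*np.array([c*d[0]+n*d[1],-n*d[0]+c*d[1]]),1))
E
```

```text
ee_pos: [0.5372, -0.2357, -0.0021]
contact_force: [-0.6, -13.5, 2.7]
ee_pos: [0.5372, -0.2355, -0.002]
contact_force: [-3.4, -18.1, 1.3]
t 17.35 tcp [ 0.5372 -0.2355 -0.002 ] rail mm [-47.2  16.9] F [ -3.4 -18.1   1.3] g 0.002 yaw of tool y 79.37 tz [-0.001 -0.006 -1.   ]
-52 24 [(10, 38), (13, 39), (16, 35), (19, 36), (22, 34), (25, 28), (28, 33), (31, 35), (34, 31), (37, 39), (40, 25), (43, 143), (46, 218), (49, 210), (52, 2), (55, 47), (58, 29), (61, 8), (64, 4), (67, 104), (70, 142), (73, 41), (76, 135), (79, 193), (82, 227)]
-45 9 [(10, 177), (13, 81), (16, 51), (19, 82), (22, 108), (25, 107), (28, 77), (31, 70), (34, 97), (37, 97), (40, 57), (43, 56), (46, 60), (49, 133), (52, 228), (55, 211), (58, 69), (61, 135), (64, 139), (67, 137), (70, 141), (73, 95), (76, 97), (79, 84), (82, 66)]
-36 9 [(10, 151), (13, 155), (16, 144), (19, 145), (22, 158), (25, 154), (28, 71), (31, 44), (34, 49), (37, 59), (40, 72), (43, 69), (46, 65), (49, 120), (52, 159), (55, 212), (58, 155), (61, 137), (64, 137), (67, 138), (70, 140), (73, 101), (76, 97), (79, 75), (82, 68)]
-25 9 [(10, 150), (13, 151), (16, 151), (19, 150), (22, 151), (25, 158), (28, 102), (31, 43), (34, 49), (37, 65), (40, 73), (43, 66), (46, 66), (49, 136), (52, 150), (55, 142), (58, 122), (61, 170), (64, 179), (67, 129), (70, 132), (73, 95), (76, 101), (79, 79), (82, 67)]
115 [238 233] [265 236]
122 [222 247] [250 250]
now [-39.9 -53.2]
t0 [-40.3 -94.3]
```

```bash
cat > lev.py <<'E'
import numpy as np
H=8.0;r=48
def ctr(a,gap=0):
    u=.873-a;P=np.array([-5,-23])+r*np.array([-np.cos(u),-np.sin(u)]);n=np.array([-np.sin(u),np.cos(u)])
    return P-(6+gap)*n-np.array([11*np.clip(n[0]*4,-1,1),H])
s=ctr(0,8);print("start",s)
print("to start offs",-(s[0]+47.2)/500,(s[1]-20.9)/500,-(14+2.2)/500)
for a in np.arange(0.1,1.35,.1):
    c=ctr(a);print(round(a,2),c.round(1),"offs",round(-(c[0]-s[0])/500,4),round((c[1]-s[1])/500,4))
E
python3 lev.py
```

```text
start [-14.11383214 -76.77590804]
to start offs -0.0661723357135531 -0.19535181607186677 -0.0324
0.1 [-24.2 -68.8] offs 0.0201 0.0159
0.2 [-27.8 -65.6] offs 0.0274 0.0223
0.3 [-31.1 -62.1] offs 0.0339 0.0294
0.4 [-34.  -58.2] offs 0.0398 0.0371
0.5 [-36.5 -54.1] offs 0.0448 0.0454
0.6 [-38.6 -49.7] offs 0.049 0.0541
0.7 [-43.7 -45.2] offs 0.0591 0.0632
0.8 [-49.2 -40.5] offs 0.0702 0.0726
0.9 [-54.3 -35.7] offs 0.0804 0.0821
1.0 [-58.9 -30.9] offs 0.0897 0.0918
1.1 [-63. -26.] offs 0.0978 0.1015
1.2 [-63.4 -21.3] offs 0.0985 0.111
1.3 [-62.2 -16.6] offs 0.0961 0.1204
```

```bash
python3 -m inch '{"offset":[[0,-0.01,0],[0,-0.02,-0.01],[0,-0.02,-0.12],[0,-0.02,-0.13],[-0.066,-0.14,-0.13],[-0.066,-0.195,-0.13],[-0.066,-0.195,-0.13],[-0.066,-0.195,-0.08],[-0.066,-0.195,-0.034],[-0.066,-0.195,-0.032],[-0.066,-0.195,-0.032]],"yaw":[0,0,0,0,0,0,0,0,0,0,0],"fingers":[-1,-1,-1,-1,-1,-1,-1,-1,-1,-1,-1]}'|grep -E "time|contact"
cat > orange.py <<'E'
from rf import *
st();s=robot.snapshot("scene");m=robot.camera_model("scene");c,n=np.cos(YAW),np.sin(YAW)
k=cv2.inRange(cv2.cvtColor(s,cv2.COLOR_RGB2HSV),(3,150,90),(18,255,255));ys,xs=np.nonzero(k[190:290,200:330]);p=np.c_[xs+200.,ys+200-10]
q=np.array([back(m,*a,.036)[:2] for a in p])-P0;q=1e3*np.c_[c*q[:,0]+n*q[:,1],-n*q[:,0]+c*q[:,1]]
d=q-q.mean(0);v=np.linalg.svd(d)[2][0]; v=v*(-1 if v[0]>0 else 1);u=np.arctan2(-v[1],-v[0])
t=d@v;print(len(p),"centroid",q.mean(0).round(1),"ends",(q.mean(0)+t.min()*v).round(1),(q.mean(0)+t.max()*v).round(1),"angle",round(.873-u,3))
E
python3 orange.py
```

```text
time_s: 18.82
contact_force: [0.8, -0.1, 0.4]
t 18.82 tcp [ 0.5532 -0.3329  0.0146] rail mm [-13.8 -76. ] F [ 0.8 -0.1  0.4] g 0.0 yaw of tool y 79.52 tz [ 0.001  0.    -1.   ]
23 centroid [-10.6 -31.9] ends [ -7.5 -26.8] [-14.8 -38.8] angle -0.153
```

```bash
python3 -m inch '{"offset":[[0.02,0.016,0],[0.027,0.022,0],[0.034,0.029,0],[0.04,0.037,0],[0.045,0.045,0],[0.049,0.054,0],[0.059,0.063,0],[0.07,0.073,0],[0.08,0.082,0],[0.09,0.092,0],[0.098,0.1,0],[0.098,0.1,0]],"yaw":[0,0,0,0,0,0,0,0,0,0,0,0],"fingers":[-1,-1,-1,-1,-1,-1,-1,-1,-1,-1,-1,-1]}'|grep -E "time|contact"
python3 orange.py
```

```text
time_s: 20.38
contact_force: [-0.6, -0.6, -0.2]
t 20.38 tcp [ 0.5134 -0.2749  0.0138] rail mm [-63.5 -26.2] F [-0.6 -0.6 -0.2] g 0.001 yaw of tool y 79.5 tz [-0.     0.001 -1.   ]
108 centroid [-37.2 -12.3] ends [ -9.2 -22.5] [-62.8  -3.1] angle 1.22
```

```bash
python3 -m inch '{"offset":[[0,0.005,0],[0,0.01,0],[0,0.01,0]],"yaw":[0,0,0],"fingers":[-1,-1,-1]}'|grep -E "ee_pos|contact";python3 -m inch '{"offset":[[0,0.004,0],[0,0.004,0]],"yaw":[0,0],"fingers":[-1,-1]}'|grep -E "ee_pos|contact";python3 orange.py
```

```text
ee_pos: [0.5147, -0.2706, 0.0139]
contact_force: [-0.2, -1.9, 0.1]
ee_pos: [0.5149, -0.2697, 0.0141]
contact_force: [-0.9, -6.0, -0.9]
t 21.05 tcp [ 0.5149 -0.2697  0.0141] rail mm [-63.  -20.8] F [-0.9 -6.  -0.9] g -0.005 yaw of tool y 79.45 tz [ 0.    -0.002 -1.   ]
106 centroid [-35.7 -10. ] ends [ -9.  -22.2] [-61.5   1.8] angle 1.301
```

```bash
python3 -m inch '{"offset":[[0,-0.01,0],[0,-0.03,0],[0.01,-0.03,-0.1],[0.06,-0.03,-0.2],[0.15,-0.03,-0.35],[0.25,-0.03,-0.4],[0.25,-0.03,-0.4],[0.25,-0.03,-0.4]],"yaw":[0,0,0,0,0,0,0,0],"fingers":[-1,-1,-1,-1,-1,-1,-1,-1]}'|grep -E "time|contact"
python3 orange.py
python3 - <<'E'
from rf import *
c,n=np.cos(YAW),np.sin(YAW)
W=lambda x,y,z:np.r_[P0+np.array([c*x-n*y,n*x+c*y])/1e3,z/1e3]
for nm in("scene","top","wrist"):
    m=robot.camera_model(nm);s=robot.snapshot(nm);cv2.imwrite(f"pics/f_{nm}.png",s[:,:,::-1]);g=cv2.cvtColor(s,cv2.COLOR_RGB2GRAY).astype(np.float32)
    print(nm)
    for axis,cs in(("y",(-45,-32,-22)),("x",(46,55,64))):
        for k in cs:
            rg=range(28,84,2) if axis=="y" else range(-66,-4,2)
            P=np.array([proj(m,W(k,t,9) if axis=="y" else W(t,k,9)) for t in rg],np.float32)
            v=cv2.remap(g,P[:,:1],P[:,1:],cv2.INTER_LINEAR).ravel().astype(int);print(axis,k,' '.join(f"{t}:{x}" for t,x in zip(rg,v)))
E
```

```text
time_s: 22.1
contact_force: [0.0, -0.2, 0.0]
t 22.1 tcp [ 0.3893 -0.2607  0.2141] rail mm [-188.1  -34.9] F [ 0.  -0.2  0. ] g 0.002 yaw of tool y 79.44 tz [ 0.001 -0.    -1.   ]
110 centroid [-36.9  -9.9] ends [ -8.9 -21.8] [-61.3   0.6] angle 1.277
scene
y -45 28:85 30:50 32:47 34:48 36:61 38:69 40:66 42:66 44:64 46:69 48:103 50:157 52:211 54:206 56:136 58:83 60:121 62:134 64:135 66:136 68:140 70:141 72:114 74:95 76:96 78:89 80:74 82:67
y -32 28:92 30:45 32:47 34:49 36:59 38:71 40:72 42:69 44:66 46:69 48:102 50:139 52:130 54:140 56:174 58:183 60:177 62:150 64:133 66:135 68:137 70:133 72:108 74:90 76:92 78:84 80:70 82:67
y -22 28:70 30:35 32:44 34:46 36:51 38:52 40:48 42:40 44:47 46:46 48:57 50:46 52:76 54:117 56:141 58:140 60:138 62:166 64:183 66:179 68:155 70:128 72:109 74:95 76:92 78:89 80:77 82:70
x 46 -66:242 -64:227 -62:172 -60:94 -58:86 -56:60 -54:76 -52:63 -50:64 -48:67 -46:67 -44:72 -42:70 -40:74 -38:73 -36:68 -34:72 -32:69 -30:73 -28:73 -26:68 -24:59 -22:46 -20:48 -18:48 -16:48 -14:44 -12:42 -10:43 -8:45 -6:45
x 55 -66:190 -64:228 -62:228 -60:212 -58:214 -56:218 -54:214 -5
[... 2377 characters left out ...]
1 -58:145 -56:147 -54:116 -52:93 -50:87 -48:106 -46:139 -44:139 -42:140 -40:139 -38:138 -36:139 -34:140 -32:141 -30:139 -28:137 -26:138 -24:137 -22:137 -20:137 -18:138 -16:141 -14:128 -12:106 -10:145 -8:127 -6:83
x 55 -66:227 -64:226 -62:226 -60:227 -58:227 -56:230 -54:171 -52:96 -50:88 -48:108 -46:144 -44:102 -42:78 -40:77 -38:75 -36:120 -34:141 -32:140 -30:141 -28:140 -26:140 -24:140 -22:140 -20:140 -18:142 -16:139 -14:124 -12:57 -10:32 -8:27 -6:30
x 64 -66:226 -64:227 -62:227 -60:226 -58:226 -56:230 -54:201 -52:138 -50:113 -48:119 -46:136 -44:135 -42:134 -40:136 -38:134 -36:135 -34:136 -32:136 -30:136 -28:134 -26:133 -24:134 -22:134 -20:134 -18:134 -16:137 -14:90 -12:35 -10:30 -8:32 -6:32
```

```bash
python3 -c "
from bench import robot
print(robot.job_done())"
```

```text
the job is handed in; nothing more can be done
None
```

I handed the job in at about 22 s. By my measurements the block lies flat and square against the rail and fixed stop, the carriage is snug at about 0.055 m and the lever is at its locked end. The hand-in returned no verdict.

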